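# Uncover the pot and register the printed test plate against the fixture stops

## Robot

A 6-joint arm with a two-finger parallel gripper is mounted at the origin on the work surface. World frame = base frame: x ahead of the robot, y to its left, z up, the work surface at z = 0. Lengths are in m, angles in rad, forces in N, time in s.
With the tool pointing down it reaches from about 0.3 to 0.875 m from the base axis. Payload 6.4 kg.
Tool frame: the origin (TCP) lies on the front face of the gripper's body, between the roots of the fingers; the fingertips stand 64 mm ahead of it and the grasp point (between the pads) lies 45 mm ahead of it; z points along the fingers, y is the line along which they close (so a half turn about z gives the same grasp; the last joint's range is limited). The gripper opens to 88 mm and grips with 3 to 60 N. Pads are 18 mm wide; open, the fingers measure 123 mm over their backs; the gripper's body (75 mm by 187 mm) begins 45 mm behind the grasp point.
Start: joints at [-1.426, 0.181, 1.607, -0, 1.354, -0.206], TCP at [0.198, -0.54, 0.303] pointing down, gripper open.
Joint ranges: [-2.99, 2.99], [-0.89, 2.07], [0.3, 2.58], [-1.14, 4.28], [0, 2.63], [-3.12, 3.12]. Speed limits (rad/s): [2.57, 2.57, 3.01, 3.14, 3.14, 3.14].

## Interface

Orientations are given as [roll, pitch, yaw] about the fixed x, y, z axes, in that order (R = Rz(yaw) Ry(pitch) Rx(roll)).
In Python, from workcell import arm gives the robot as it stands.
- The arm moves only by the shell command python3 -m inch 'ROWS' [FORCE]. ROWS is JSON, a list of rows, each a list of 7 numbers: the finger opening in m, from 0 to 0.0881, then the shift along the tool's x, y, z in m, then the turn, a rotation vector about the tool's x, y, z in rad. A call has 1 to 10 rows; each row shifts and turns the commanded pose from where the row before left it, along the tool's axes as they then stand; what a row does not reach is not made up. A row lasts 1/10 s, in which the tool goes at most 50 mm and 8.59 degrees, less where a joint would pass 70% of its speed; a pose out of reach is approached as far as the arm can. A call with a gripper value outside its range is refused whole. The fingers move at their own pace and stop on an object; FORCE is the grip in N (left out, the last holds). Time passes only in rows, so rows that do not move let the fingers close. It gives the time, the measured TCP pose, the force, the opening and the grip force at its end, in the units of the state.
- arm.get_obs(): the state, without advancing time (a new reading comes with each control period).
- arm.get_image(name): name is "scene" or "side" or "wrist"; returns the picture (420x560x3 uint8, red, green, blue); there is no depth.
- arm.calibration(name): a dict with "fx", "fy", "cx", "cy" (pixels), "eye" and "orientation" of the camera in the world. Camera axes: x right, y down, z forward; pixel columns grow to the right and rows downward; lengths in m; the calibration is good to about 2 mm. A picture is of the moment at which its call begins: read the wrist's pose just before it. calibration takes no time and is no camera call; for the wrist camera it gives the pose at the moment of the call.
- arm.close_job(): hands the job in; it is judged then, once.
The state is a dict: "time_s": time; "q": joint angles; "dq": joint speeds; "tau": joint torques, N m; "ee_pos": TCP position; "eef_rot": TCP orientation; "ft_force": force on the tool from outside, world axes, zero at the start; "moment": the same for the moment, N m; "width": finger opening in m; "grip_force": force on a finger pad.
Only numpy, scipy, OpenCV 4.12 (cv2) and the standard library are available. Lean on these libraries where they do the work, as an engineer would, in place of code of your own. Each camera call takes 0.05 s, during which the arm holds its last target. There are 200 camera calls.

## Task

Lift the lid off the wide, shallow steel pot by its knob and set it down gently, knob up and wholly on the round cork pad. Then take out the test plate (the small steel plate with a printed ring on it), lay it gently and flat on the stop fixture and push it fully home, its long edge flush along the long rail and its short edge against the short stop. Let go of everything, drop nothing, and leave the pot and all the other things where they stand.

Things in the scene. Friction and masses are not known exactly. Their poses are not given: they have to be found in the camera images.
- pot: wide, shallow round pot of stainless steel: outside dia 152, inside dia 144, height 54, floor 5 thick, two small loop ears at own +y and -y reaching 98 from its axis, 34 up. Stands loose on the table. Origin: centre of its underside, z up. The test plate lies on its floor (mm)
- lid: loose round steel lid on the pot, about 0.3 kg. Origin: centre of its plug's underside, z up. From there: plug 132 dia up to 8; rim flange 156 dia from 8 to 12 (lies on the pot's rim, origin then 46 above the pot's); low dome, 16 high in the middle; stem 14 dia from 16 to 28; black knob 32 dia from 28 to 46. On a flat surface it rests on its plug (mm)
- lid_knob (a point): middle of the lid's black round knob (32 dia, 18 high), on the lid's axis, 37 above the lid's origin (mm)
- test_plate: steel plate 70 (own x) x 50 (own y) x 12, about 0.3 kg, with a printed grey ring in its middle: 40 outside, 32 inside dia, 12 to 34 above the underside, an ear 8 wide towards own +y and -y reaching 24.5 from the axis. Grip the ring across own x. May be laid in either half-turn. Origin: centre of its underside, z up. At first in the covered pot, up to 14 off its middle, any yaw (mm)
- fixture: fixed stop fixture: aluminium base 170 (x) x 130 (y) x 10 with two dark steel stops 10 high on top, forming an open corner. Long rail, 12 wide: stop face looks to own -y at y = 35, from x = -50 to 34. Short stop, 12 wide: stop face looks to own -x at x = 45, from y = -23 to 11. Origin: centre of the base's underside, z up (mm)
- stop_corner (a point): the point of the fixture where the two stop faces would meet, on the base's top face: (45, 35, 10) in the fixture's frame, same axes as the fixture. A fully home test plate has its middle at (-35, -25, 0) from here, long edges along x (mm)
- cork_pad: round cork pad lying on the table, 210 dia, 5 thick, fixed. Origin: centre of its underside (mm)
- canister: tall narrow steel canister with a black knob, 80 dia, 132 high: a bystander with nothing to take out. Origin: centre of its underside (mm)
- spray_bottle: white plastic bottle with black cap, 58 dia, 170 high: a bystander. Origin: centre of its underside (mm)
- bare_plate: bystander: bare steel plate 70 x 50 x 12 lying flat, with no ring on it. Origin: centre of its underside (mm)
- wrench: bystander: steel wrench 130 long, lying flat along its own x (mm)
- brush: bystander: hand brush 170 long, lying along its own x (mm)
- loose_ring: bystander: loose printed metal ring, 44 outside dia, 24 high, standing free on the table. Origin: centre of its underside (mm)
Not all that is in view belongs to the job. Leave any orange look-alike of the lid alone.

How it is judged:
By the outcome, as a careful person would: the job done as asked, in the order asked, and still so for the second after the job is handed in, with the robot touching nothing.
It also fails if it takes over 72 s, if anything falls off the work surface, if the arm or the gripper's body presses on something with over 40 N, if the wrist force passes 120 N, or if a joint passes its speed limit or range.

## Working session

There is one attempt and no reset: what is moved stays moved. The work goes in short steps, Python scripts to look and compute and a shell command to move; the robot and the scene stay as the last step left them, time stands still between calls to the robot, and variables do not carry over. Pictures are saved under pics/ and viewed, at most 10 in all, crops included, and the job is handed in when it is done.

```bash
ls; mkdir -p pics; python3 - <<'E'
from workcell import arm
import cv2,numpy as np
ims={n:arm.get_image(n) for n in("scene","side","wrist")}
for n,i in ims.items():
    cv2.imwrite(f"pics/{n}0.png",i[...,::-1]); c=arm.calibration(n);print(n,{k:np.round(v,4).tolist() for k,v in c.items()})
o=arm.get_obs();print(o["ee_pos"],o["eef_rot"],o["time_s"])
E
```

```text
pics
scene {'fx': 409.6195, 'fy': 409.6195, 'cx': 279.587, 'cy': 205.9282, 'eye': [0.9487, 0.6627, 0.7448], 'orientation': [-2.2302, -0.0123, 2.5202]}
side {'fx': 426.2727, 'fy': 426.2727, 'cx': 284.1785, 'cy': 211.6819, 'eye': [-0.125, 0.7928, 0.9557], 'orientation': [-2.3016, -0.0059, -2.48]}
wrist {'fx': 306.2883, 'fy': 306.2883, 'cx': 282.3951, 'cy': 209.6399, 'eye': [0.2707, -0.514, 0.3841], 'orientation': [2.8425, 0.0024, -1.2205]}
[ 0.19758115 -0.53965979  0.3020465 ] [-3.14032375e+00 -2.66490372e-04  3.50830296e-01] 0.15
```

View pics/scene0.png

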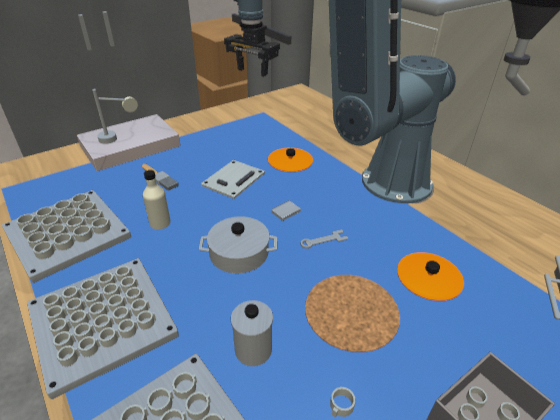

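View pics/side0.png

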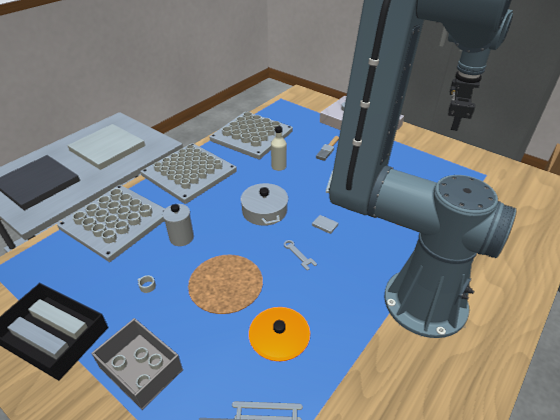

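The pot with its knob is at scene (238,229) and side (264,192). The cork pad is at scene (352,312) and side (226,283), and the fixture at scene (233,178).

Candidates for the lid knob in the scene view:
- (238,229): wide, shallow pot with ears. This is my choice.
- (252,311): canister, too tall and narrow.
- (291,153) and (432,267): orange look-alikes.
- (150,175): bottle cap.

I'll check the choice in a close crop.

```bash
cat > h.py <<'E'
from workcell import arm
import numpy as np, cv2
from scipy.spatial.transform import Rotation as R
def ray(n,u,v,c=None):
    c=c or arm.calibration(n)
    d=R.from_euler('xyz',c['orientation']).apply([(u-c['cx'])/c['fx'],(v-c['cy'])/c['fy'],1]); return np.array(c['eye']),d
def onz(n,u,v,z,c=None):
    e,d=ray(n,u,v,c); return e+d*(z-e[2])/d[2]
def tri(*obs):
    A=np.zeros((3,3));b=np.zeros(3)
    for n,u,v in obs:
        e,d=ray(n,u,v);d=d/np.linalg.norm(d);P=np.eye(3)-np.outer(d,d);A+=P;b+=P@e
    return np.linalg.solve(A,b)
def proj(n,p,c=None):
    c=c or arm.calibration(n); q=R.from_euler('xyz',c['orientation']).inv().apply(np.array(p)-c['eye'])
    return np.array([c['cx']+c['fx']*q[...,0]/q[...,2],c['cy']+c['fy']*q[...,1]/q[...,2]]).T
def crop(src,x,y,w,h,k,out):
    cv2.imwrite(out,cv2.resize(cv2.imread(src)[y:y+h,x:x+w],None,fx=k,fy=k,interpolation=cv2.INTER_CUBIC))
E
python3 - <<'E'
from h import *
a=cv2.imread('pics/scene0.png');b=cv2.imread('pics/side0.png')
f=lambda im,x,y,w,h,k:cv2.resize(im[y:y+h,x:x+w],(w*k,h*k),interpolation=cv2.INTER_CUBIC)
A=f(a,190,150,100,130,4);B=f(b,225,170,100,130,4)
cv2.imwrite('pics/c1.png',np.hstack([A,B]))
print(tri(('scene',238,229),('side',264,192)))
print(onz('scene',238,229,.083),onz('side',264,192,.083))
print(onz('scene',352,312,.005),onz('side',226,283,.005))
print(onz('scene',233,178,.01))
E
```

```text
[ 0.58064015 -0.01460238  0.07984916]
[ 0.58279815 -0.00964888  0.083     ] [ 0.57885204 -0.01336469  0.083     ]
[0.47708453 0.29528227 0.005     ] [0.46600165 0.2910525  0.005     ]
[ 0.42723983 -0.30634998  0.01      ]
```

View pics/c1.png

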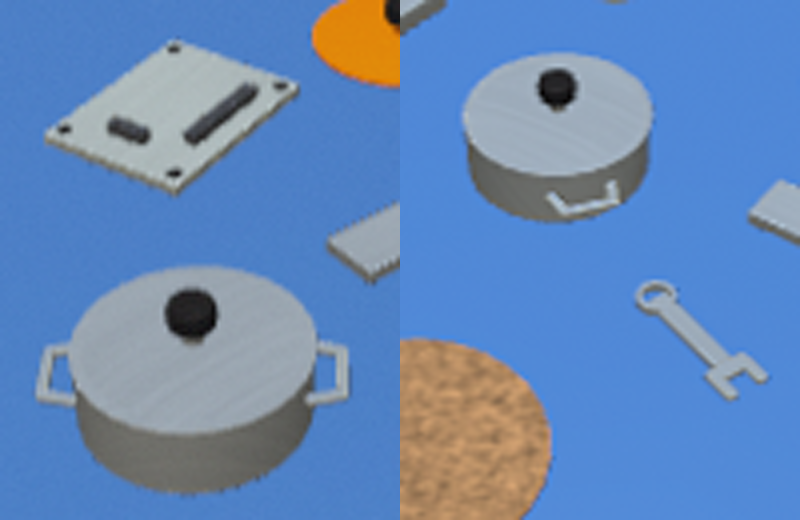

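The crop confirms the choice: a wide, shallow steel pot with two ears and a black knob at scene (237.5,228.5) and side (264.2,192). The fixture is open, with both stops visible.

```bash
python3 - <<'E'
from h import *
pts={}
for n,(kx,ky),(px,py) in (('scene',(238,229),(352,312)),('side',(264,192),(226,283))):
    im=cv2.imread(f'pics/{n}0.png');hsv=cv2.cvtColor(im,cv2.COLOR_BGR2HSV)
    m=((hsv[...,0]<25)&(hsv[...,1]>70)&(hsv[...,1]<200)).astype(np.uint8)
    m=cv2.morphologyEx(m,cv2.MORPH_CLOSE,np.ones((5,5)))
    l=cv2.connectedComponents(m)[1];mm=(l==l[py,px]).astype(np.uint8)
    c=max(cv2.findContours(mm,0,1)[0],key=len)[:,0]
    w=np.array([onz(n,u,v,.005)[:2] for u,v in c])
    s=np.linalg.lstsq(np.c_[2*w,np.ones(len(w))],(w**2).sum(1),rcond=None)[0]
    print(n,'pad',s[:2],'r',np.sqrt(s[2]+s[:2]@s[:2]))
    b=(hsv[...,2]<70).astype(np.uint8);l=cv2.connectedComponents(b)[1];k=l==l[ky,kx];yy,xx=np.where(k)
    print(' knob',(xx.min()+xx.max())/2,(yy.min()+yy.max())/2,k.sum(),onz(n,(xx.min()+xx.max())/2,(yy.min()+yy.max())/2,.083))
print('can',tri(('scene',252,311),('side',176,209)))
print('bottle',tri(('scene',150,175),('side',279,130)))
print('bare',onz('scene',286,211,.012),'wrench',onz('scene',325,240,.005),'ring',onz('scene',342,402,.012))
print('orange',onz('scene',291,153,.03),onz('scene',432,267,.03))
A=190,150
for nm,(x,y) in dict(c1=(175,40),c2=(298,88),c3=(175,190),c4=(45,135),r1=(190,138),r2=(252,90),s1=(110,122),s2=(148,138)).items():
    print(nm,onz('scene',190+x/4,150+y/4,.01).round(4)[:2])
E
```

```text
scene pad [0.47383156 0.29065229] r 0.10238050674737155
 knob 237.5 228.5 119 [ 0.58284006 -0.01195425  0.083     ]
side pad [0.46992344 0.29025315] r 0.10228538978693862
 knob 264.0 192.0 64 [ 0.57885204 -0.01336469  0.083     ]
can [0.70203735 0.24262281 0.11967306]
bottle [ 0.70052464 -0.24488727  0.15776355]
bare [ 0.38974228 -0.07080624  0.012     ] wrench [0.37245572 0.0816388  0.005     ] ring [0.63518159 0.43425107 0.012     ]
orange [ 0.20063585 -0.29992294  0.03      ] [0.24292674 0.32150675 0.03      ]
c1 [ 0.3692 -0.3999]
c2 [ 0.3246 -0.2784]
c3 [ 0.4786 -0.2146]
c4 [ 0.5254 -0.3348]
r1 [ 0.4342 -0.2669]
r2 [ 0.3572 -0.2972]
s1 [ 0.4749 -0.3219]
s2 [ 0.4612 -0.2855]
```

View pics/wrist0.png

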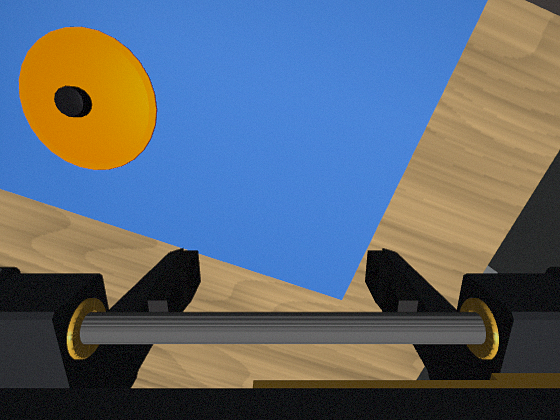

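The wrist view shows only an orange look-alike at (75,100), so the fixture is not in view yet. Next I'll work out where to stand to see it from above.

```bash
cat >> h.py <<'E'
def go(p,yaw=None):
    o=arm.get_obs();r=R.from_euler('xyz',o['eef_rot'])
    s='shift %s'%np.round(r.inv().apply(np.array(p)-o['ee_pos']),4)
    if yaw is not None:
        y0=o['eef_rot'][2]; s+=' turn %s'%np.round((r.inv()*R.from_euler('xyz',[np.pi,0,yaw])).as_rotvec(),4)
    print(s,'at',np.round(o['ee_pos'],4),np.round(o['eef_rot'],4),'t',o['time_s'],'q',np.round(o['q'],2))
E
python3 - <<'E'
from h import *
p=onz('wrist',280,140,.01);t=arm.get_obs()['ee_pos'];d=p-t;print(d)
print(go([.425-d[0],-.306-d[1],.303],.37))
E
```

```text
[ 0.04526932  0.01951577 -0.2920465 ]
shift [ 0.2447 -0.1385 -0.0007] turn [-0.0013 -0.0003 -0.0192] at [ 0.1976 -0.5397  0.302 ] [-3.1403e+00 -3.0000e-04  3.5080e-01] t 0.15 q [-1.43  0.18  1.61  0.    1.35 -0.21]
None
```

```bash
python3 -m inch '[[0.088,0.041,-0.023,0,0,0,0],[0.088,0.041,-0.023,0,0,0,0],[0.088,0.041,-0.023,0,0,0,0],[0.088,0.041,-0.023,0,0,0,0],[0.088,0.041,-0.023,0,0,0,0],[0.088,0.041,-0.023,0,0,0,0],[0.088,0,0,0,0,0,0],[0.088,0,0,0,0,0,0]]' && python3 - <<'E'
from h import *
c=arm.calibration('wrist');i=arm.get_image('wrist');cv2.imwrite('pics/w1.png',i[...,::-1])
import json;json.dump({k:np.array(v).tolist() for k,v in c.items()},open('w1.json','w'))
go([.581,-.0125,.2])
E
```

```text
time_s: 0.95
ee_pos: [0.3817, -0.325, 0.3026]
eef_rot: [-3.142, 0.0, 0.354]
ft_force: [0.2, 0.4, -0.2]
width: 0.0882
grip_force: 0.0
shift [ 0.2957 -0.2254  0.1025] at [ 0.3811 -0.3259  0.3026] [3.1415e+00 4.0000e-04 3.5170e-01] t 1.0 q [-0.94  0.01  1.79 -0.    1.34  0.27]
```

View pics/w1.png

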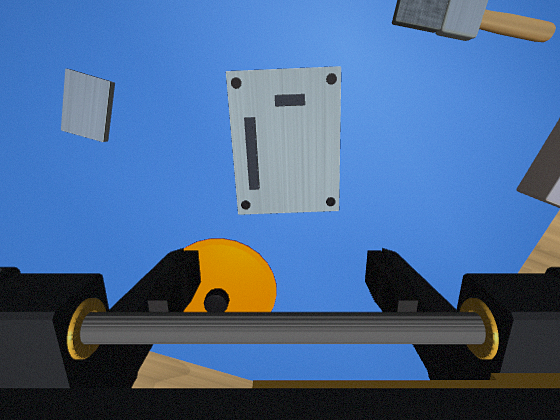

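The fixture is seen from above, with base corners near (227,71), (341,67), (340,211) and (239,214). The long rail is at (251,153) and the short stop at (290,100). The bare plate is at (88,105) and an orange look-alike at (228,285). Next I'll fit the fixture model.

```bash
cat > fit.py <<'E'
from h import *
from scipy.optimize import minimize
import json,sys
def fixfit(png,cal,x0):
    c=json.load(open(cal));im=cv2.imread(png);g=cv2.GaussianBlur(im,(3,3),0);hsv=cv2.cvtColor(g,cv2.COLOR_BGR2HSV)
    def box(x1,x2,y1,y2,z1,z2): return np.array([[x,y,z] for x in(x1,x2) for y in(y1,y2) for z in(z1,z2)])
    B=[box(-.085,.085,-.065,.065,0,.01),box(-.05,.034,.035,.047,.01,.02),box(.045,.057,-.023,.011,.01,.02)]
    K=4
    def masks(p):
        out=[]
        for b in B:
            w=R.from_euler('z',p[2]).apply(b)+[p[0],p[1],0];uv=proj('',w,c)
            m=np.zeros((420*K,560*K),np.uint8);cv2.fillConvexPoly(m,cv2.convexHull(((uv+.5)*K).astype(np.float32)).astype(np.int32),1);out.append(m)
        return out
    near=cv2.dilate(masks(x0)[0],np.ones((60,60)))
    up=lambda m:cv2.resize(m.astype(np.float32),None,fx=K,fy=K,interpolation=cv2.INTER_LINEAR)>.5
    obs_base=up(hsv[...,1]<100)&(near>0)
    dark=up(g.max(2)<130)
    m0=masks(x0);d1=dark&(cv2.dilate(m0[1],np.ones((30,30)))>0);d2=dark&(cv2.dilate(m0[2],np.ones((30,30)))>0)
    def cost(p):
        m=masks(p);return sum(w*((a>0)^o).sum() for w,a,o in zip((1,2,2),m,(obs_base,d1,d2)))
    r=minimize(cost,x0,method='Nelder-Mead',options=dict(initial_simplex=[x0]+[np.add(x0,d) for d in([.006,0,0],[0,.006,0],[0,0,.05])],xatol=1e-5))
    return r.x,r.fun/K/K,cost(x0)/K/K
if __name__=='__main__':
    x,f,f0=fixfit('pics/w1.png','w1.json',[.425,-.306,.37]);print(x,f,f0)
    print('home',x[:2]+R.from_euler('z',x[2]).apply([.010,.010,0])[:2])
E
python3 fit.py
```

```text
[ 0.42341093 -0.3138549   0.39039659] 562.9375 4682.0
home [ 0.42885296 -0.30080177]
```

```bash
python3 -m inch '[[0.088,0.037,-0.028,0.01,0,0,0],[0.088,0.037,-0.028,0.01,0,0,0],[0.088,0.037,-0.028,0.01,0,0,0],[0.088,0.037,-0.028,0.01,0,0,0],[0.088,0.037,-0.028,0.01,0,0,0],[0.088,0.037,-0.028,0.01,0,0,0],[0.088,0.037,-0.028,0.01,0,0,0],[0.088,0.037,-0.028,0.01,0,0,0],[0.088,0,0,0,0,0,0],[0.088,0,0,0,0,0,0]]' && python3 - <<'E'
from h import *
c=arm.calibration('wrist');i=arm.get_image('wrist');cv2.imwrite('pics/w2.png',i[...,::-1])
print(proj('wrist',np.array([[.581,-.0125,.083],[.581,-.0125,.092]])))
hsv=cv2.cvtColor(i,cv2.COLOR_RGB2HSV)
go([.581,-.0125,.131])
E
```

```text
time_s: 2.0
ee_pos: [0.5822, -0.0146, 0.2218]
eef_rot: [-3.141, 0.002, 0.351]
ft_force: [-0.5, -0.6, -0.0]
width: 0.0883
grip_force: 0.0
[[277.64882271 221.05931777]
 [277.4547995  225.10820194]]
shift [ 0.0001 -0.003   0.0913] at [ 0.5821 -0.0153  0.2223] [3.1416e+00 1.0000e-03 3.4960e-01] t 2.05 q [-0.23  0.28  1.66 -0.    1.2   0.99]
```

View pics/w2.png

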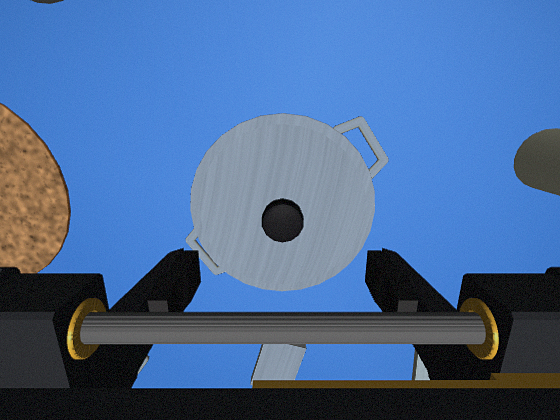

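The knob is at (282.5,220.5), centred between the fingers, and the pot is clear of the other things.

```bash
python3 - <<'E'
from h import *
p=onz('wrist',282.5,220.5,.087);print(p);go([p[0],p[1],.131],.35)
E
```

```text
[ 0.58400905 -0.01535675  0.087     ]
shift [0.0019 0.0007 0.0913] turn [ 0.      0.001  -0.0004] at [ 0.5821 -0.0153  0.2223] [3.1416e+00 1.0000e-03 3.4960e-01] t 2.05 q [-0.23  0.28  1.66 -0.    1.2   0.99]
```

```bash
python3 -m inch '[[0.088,0.001,0,0.035,0,0,0],[0.088,0,0,0.035,0,0,0],[0.088,0,0,0.014,0,0,0],[0.088,0,0,0.007,0,0,0],[0.088,0,0,0,0,0,0],[0.025,0,0,0,0,0,0],[0.025,0,0,0,0,0,0],[0.025,0,0,0,0,0,0],[0.025,0,0,0,0,0,0],[0.025,0,0,0,0,0,0]]' 30; python3 -m inch '[[0.025,0,0,0,0,0,0],[0.025,0,0,0,0,0,0]]'
```

```text
time_s: 3.05
ee_pos: [0.5833, -0.0133, 0.1321]
eef_rot: [3.141, -0.001, 0.351]
ft_force: [0.4, -0.1, 0.1]
width: 0.0501
grip_force: 0.0
time_s: 3.25
ee_pos: [0.5831, -0.0134, 0.1317]
eef_rot: [-3.142, 0.0, 0.351]
ft_force: [0.7, 0.2, -0.3]
width: 0.0342
grip_force: 0.0
```

```bash
python3 -m inch '[[0.025,0,0,0,0,0,0],[0.025,0,0,0,0,0,0],[0.025,0,0,0,0,0,0],[0.025,0,0,0,0,0,0],[0.025,0,0,-0.005,0,0,0],[0.025,0,0,-0.015,0,0,0],[0.025,0,0,-0.025,0,0,0],[0.025,0,0,-0.03,0,0,0],[0.025,0,0,-0.02,0,0,0],[0.025,0,0,0,0,0,0]]' && python3 - <<'E'
from h import *
# lid rest on pad: origin z=.005 instead of .046 -> TCP z = pick z - .041
go([.472,.290,.18],.35)
E
```

```text
time_s: 4.25
ee_pos: [0.5851, -0.0138, 0.2312]
eef_rot: [3.138, -0.006, 0.351]
ft_force: [0.3, 0.1, -3.3]
width: 0.0308
grip_force: 30.0
shift [-0.0021 -0.3243  0.0499] turn [ 0.0039 -0.0062  0.0009] at [ 0.5851 -0.0138  0.2312] [ 3.1376 -0.0062  0.351 ] t 4.25 q [-0.23  0.27  1.65  0.    1.21  0.99]
```

```bash
python3 -m inch '[[0.025,0,-0.015,0,0,0,0],[0.025,0,-0.03,0,0,0,0],[0.025,0,-0.042,0,0,0,0],[0.025,0,-0.046,0,0,0,0],[0.025,0,-0.046,0,0,0,0],[0.025,0,-0.046,0,0,0,0],[0.025,0,-0.042,0,0,0,0],[0.025,0,-0.032,0,0,0,0],[0.025,-0.002,-0.02,0,0,0,0],[0.025,0,-0.005,0,0,0,0]]' && python3 -m inch '[[0.025,0,0,0.02,0,0,0],[0.025,0,0,0.035,0,0,0],[0.025,0,0,0.035,0,0,0],[0.025,0,0,0.02,0,0,0],[0.025,0,0,0.01,0,0,0],[0.025,0,0,0,0,0,0],[0.025,0,0,0,0,0,0]]' && python3 - <<'E'
from h import *
cv2.imwrite('pics/s2.png',np.hstack([cv2.resize(arm.get_image(n)[y:y+200,x:x+200],(400,400))[...,::-1] for n,x,y in(('scene',250,190),('side',130,170))]))
go([.472,.290,.0905],.35)
E
```

```text
time_s: 5.25
ee_pos: [0.4669, 0.2923, 0.2248]
eef_rot: [-3.141, 0.004, 0.354]
ft_force: [0.8, -0.2, -3.8]
width: 0.0307
grip_force: 30.0
time_s: 5.95
ee_pos: [0.4704, 0.2902, 0.1073]
eef_rot: [3.142, -0.001, 0.351]
ft_force: [-1.0, 0.2, -1.9]
width: 0.0312
grip_force: 30.0
shift [0.0008 0.0008 0.0177] turn [ 0.0001 -0.0026  0.0007] at [0.4709 0.2904 0.1082] [ 3.1415e+00 -2.6000e-03  3.5070e-01] t 6.05 q [ 0.34  0.39  1.79 -0.    0.96  1.56]
```

View pics/s2.png

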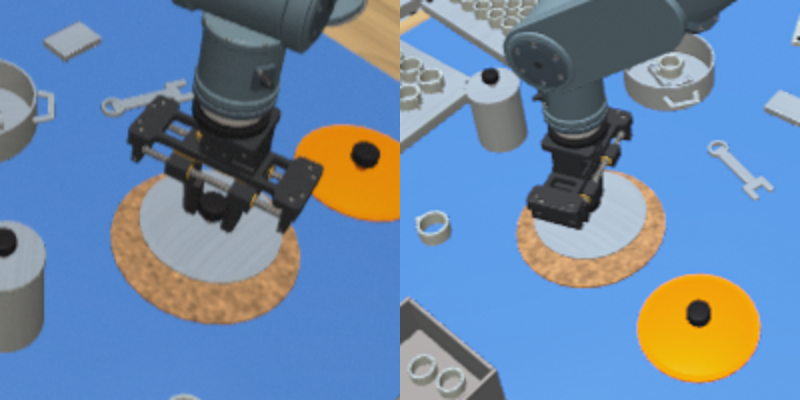

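The lid is held level over the pad, with cork showing all round it. The pot is open, with the plate inside. Now I'll lower the lid slowly.

```bash
python3 -m inch '[[0.025,0,0,0.005,0,0,0],[0.025,0,0,0.004,0,0,0],[0.025,0,0,0.003,0,0,0],[0.025,0,0,0.002,0,0,0],[0.025,0,0,0.0015,0,0,0],[0.025,0,0,0,0,0,0]]' && python3 -m inch '[[0.025,0,0,0.001,0,0,0],[0.025,0,0,0,0,0,0]]'
```

```text
time_s: 6.65
ee_pos: [0.4698, 0.2901, 0.0909]
eef_rot: [-3.142, 0.001, 0.351]
ft_force: [0.3, 0.6, -5.0]
width: 0.0308
grip_force: 30.0
time_s: 6.85
ee_pos: [0.47, 0.2902, 0.0907]
eef_rot: [3.142, -0.0, 0.351]
ft_force: [-2.0, -1.7, 1.7]
width: 0.0311
grip_force: 30.0
```

```bash
python3 -m inch '[[0.025,0,0,0.0005,0,0,0],[0.025,0,0,0,0,0,0]]'
```

```text
time_s: 7.05
ee_pos: [0.47, 0.2902, 0.0907]
eef_rot: [3.141, -0.0, 0.351]
ft_force: [-3.9, -2.8, 7.1]
width: 0.0315
grip_force: 30.0
```

```bash
python3 -m inch '[[0.04,0,0,0,0,0,0],[0.05,0,0,0,0,0,0],[0.07,0,0,0,0,0,0],[0.088,0,0,0,0,0,0],[0.088,0,0,0,0,0,0],[0.088,0,0,0,0,0,0],[0.088,0,0,-0.02,0,0,0],[0.088,0,0,-0.04,0,0,0],[0.088,0,0,-0.045,0,0,0],[0.088,0,0,-0.045,0,0,0]]' && python3 - <<'E'
from h import *
go([.575,-.013,.24],.35)
E
```

```text
time_s: 8.05
ee_pos: [0.4695, 0.29, 0.241]
eef_rot: [-3.142, 0.001, 0.351]
ft_force: [0.2, 1.4, 1.0]
width: 0.088
grip_force: 0.0
shift [-0.005   0.3208  0.0009] turn [-0.0001  0.001   0.0007] at [0.4695 0.29   0.241 ] [-3.1415e+00  1.0000e-03  3.5070e-01] t 8.05 q [0.34 0.19 1.72 0.   1.23 1.56]
```

```bash
python3 -m inch '[[0.088,0,0.02,0,0,0,0],[0.088,0,0.04,0,0,0,0],[0.088,0,0.045,0,0,0,0],[0.088,0,0.045,0,0,0,0],[0.088,0,0.045,0,0,0,0],[0.088,-0.005,0.045,0,0,0,0],[0.088,0,0.045,0,0,0,0],[0.088,0,0.035,0,0,0,0],[0.088,0,0,0,0,0,0],[0.088,0,0,0,0,0,0]]' && python3 - <<'E'
from h import *
import json
c=arm.calibration('wrist');i=arm.get_image('wrist');cv2.imwrite('pics/w3.png',i[...,::-1])
json.dump({k:np.array(v).tolist() for k,v in c.items()},open('w3.json','w'))
crop('pics/w3.png',170,90,230,200,3,'pics/w3c.png')
s=arm.get_image('scene')[...,::-1];cv2.imwrite('pics/s3.png',s)
E
```

```text
time_s: 9.05
ee_pos: [0.5751, -0.0127, 0.2394]
eef_rot: [-3.141, 0.0, 0.349]
ft_force: [0.4, 0.5, -0.1]
width: 0.0884
grip_force: 0.0
```

View pics/w3c.png

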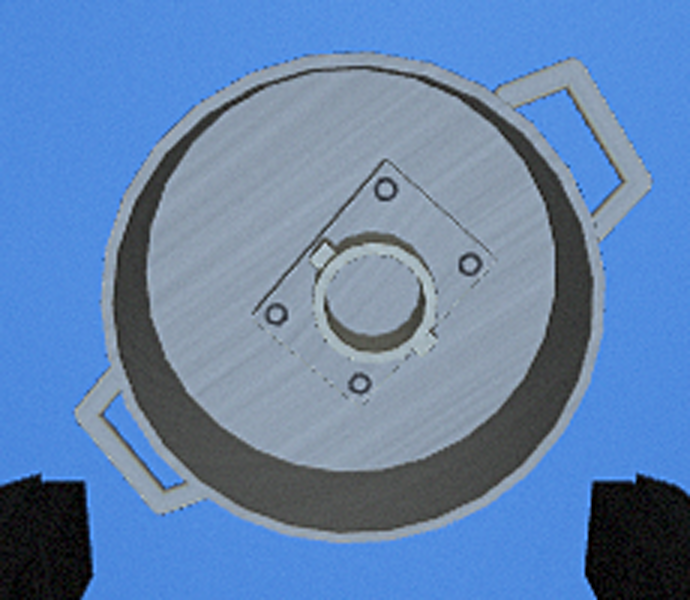

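The plate lies on the pot floor. Its corners in the crop are (386,158), (495,255), (360,403) and (252,312). The ring's top is centred at about (376,301), with ears at (324,252) and (424,345).

```bash
python3 - <<'E'
from h import *
import json
c=json.load(open('w3.json'))
P=lambda x,y,z:onz('',170+(x+.5)/3-.5,90+(y+.5)/3-.5,z,c)
q=np.array([P(x,y,.017) for x,y in((386,158),(495,255),(360,403),(252,312))])
print(q[:,:2].round(4),'plate c',q.mean(0))
for a,b in((0,1),(1,2),(2,3),(3,0)):
    d=q[b]-q[a];print(np.hypot(*d[:2]),np.degrees(np.arctan2(d[1],d[0])))
print('ring',P(376,301,.039),'ears mid',(P(324,252,.039)+P(424,345,.039))/2)
d=P(424,345,.039)-P(324,252,.039);print('ear ang',np.degrees(np.arctan2(d[1],d[0])))
print('pot rim centre?',(P(353,297,.054)))
E
```

```text
[[ 0.6295 -0.0098]
 [ 0.6122 -0.0555]
 [ 0.5474 -0.0313]
 [ 0.5657  0.0148]] plate c [ 0.5887249  -0.02044938  0.017     ]
0.04878510117758218 -110.7552929795902
0.06914886462509773 159.55093013659905
0.04961524119293636 68.33248679328626
0.06835948337420673 -21.136052739269175
ring [ 0.5884762  -0.02095953  0.039     ] ears mid [ 0.58888526 -0.02038808  0.039     ]
ear ang -113.35940151903904
pot rim centre? [ 0.59045698 -0.01228176  0.054     ]
```

```bash
python3 -m inch '[[0.06,0,0,0,0,0,-0.142],[0.06,0,0,0,0,0,-0.142],[0.06,0,0,0,0,0,-0.142],[0.06,0,0,0,0,0,-0.142],[0.06,0,0,0,0,0,-0.142],[0.06,0,0,0,0,0,-0.142],[0.06,0,0,0,0,0,0],[0.06,0,0,0,0,0,0]]' && python3 - <<'E'
from h import *
import json
go([.5886,-.0206,.085],1.201)
c=arm.calibration('wrist');i=arm.get_image('wrist');cv2.imwrite('pics/w4.png',i[...,::-1])
print(proj('wrist',np.array([.5886,-.0206,.039])))
x,y=proj('wrist',np.array([.5886,-.0206,.039])).astype(int)
print(x,y)
crop('pics/w4.png',170,100,230,200,3,'pics/w4c.png')
E
```

```text
time_s: 9.95
ee_pos: [0.575, -0.0109, 0.2398]
eef_rot: [-3.141, -0.0, 1.201]
ft_force: [0.0, -1.3, 0.8]
width: 0.0601
grip_force: 0.0
shift [-0.0041  0.0162  0.1548] turn [-0.0001 -0.0001 -0.0004] at [ 0.575  -0.0109  0.2398] [-3.1415e+00 -1.0000e-04  1.2006e+00] t 9.95 q [-0.23  0.24  1.66  0.    1.23  0.14]
[297.8325229  203.00895047]
297 203
```

View pics/w4c.png

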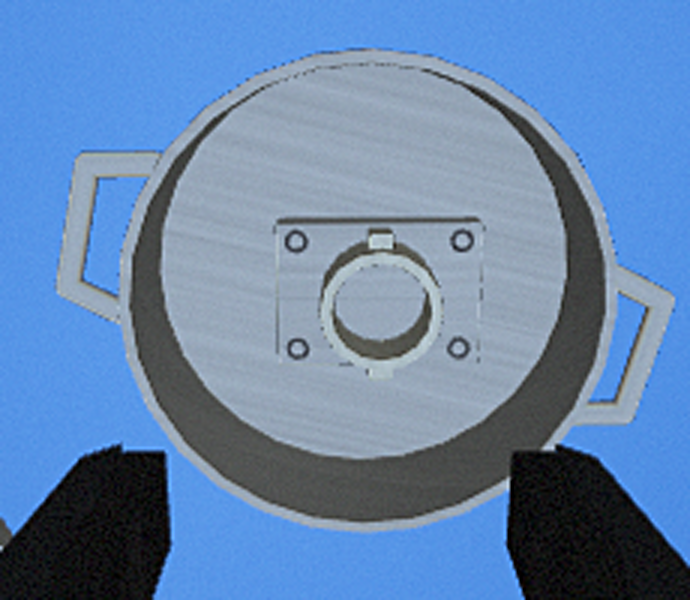

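The plate is square to the gripper, and the ring's top centre at crop (381,312), which is (296.8,203.8) in the image, agrees with the prediction of (297.8,203). Now I'll descend and grip.

```bash
python3 -m inch '[[0.06,-0.004,0.016,0.01,0,0,0],[0.06,0,0,0.04,0,0,0],[0.06,0,0,0.04,0,0,0],[0.06,0,0,0.035,0,0,0],[0.06,0,0,0.02,0,0,0],[0.06,0,0,0.009,0,0,0],[0.06,0,0,0,0,0,0],[0.06,0,0,0,0,0,0],[0.03,0,0,0,0,0,0],[0.03,0,0,0,0,0,0]]' 40 && python3 -m inch '[[0.03,0,0,0,0,0,0],[0.03,0,0,0,0,0,0],[0.03,0,0,0,0,0,0],[0.03,0,0,0,0,0,0]]'
```

```text
time_s: 11.0
ee_pos: [0.5895, -0.0217, 0.0872]
eef_rot: [3.139, -0.0, 1.203]
ft_force: [-4.1, 1.3, 2.5]
width: 0.0465
grip_force: 1.7
time_s: 11.4
ee_pos: [0.5886, -0.0214, 0.0866]
eef_rot: [-3.141, -0.0, 1.203]
ft_force: [-4.4, 2.3, 6.8]
width: 0.0386
grip_force: 40.0
```

```bash
python3 -m inch '[[0.03,0,0,-0.003,0,0,0],[0.03,0,0,-0.005,0,0,0],[0.03,0,0,0,0,0,0]]'; python3 -m inch '[[0.03,0,0,-0.02,0,0,0],[0.03,0,0,-0.035,0,0,0],[0.03,0,0,-0.045,0,0,0],[0.03,0,0,-0.03,0,0,0],[0.03,0,0,0,0,0,0],[0.03,0,0,0,0,0,0]]'; python3 - <<'E'
from h import *
import json
c=arm.calibration('wrist');i=arm.get_image('wrist');cv2.imwrite('pics/w5.png',i[...,::-1]);s=arm.get_image('scene')[...,::-1]
a=cv2.resize(i[...,::-1][100:400,130:430],(400,400));b=cv2.resize(s[150:290,170:310],(400,400),interpolation=cv2.INTER_CUBIC)
cv2.imwrite('pics/v5.png',np.hstack([a,b]))
go([.425,-.30,.2],1.961)
E
```

```text
time_s: 11.7
ee_pos: [0.5892, -0.0217, 0.0944]
eef_rot: [3.14, -0.0, 1.203]
ft_force: [-1.1, 0.3, -2.2]
width: 0.0387
grip_force: 40.0
time_s: 12.3
ee_pos: [0.5886, -0.0216, 0.2235]
eef_rot: [3.141, -0.0, 1.203]
ft_force: [-1.6, 0.0, -3.5]
width: 0.0384
grip_force: 40.0
shift [-0.3184 -0.0512  0.0217] turn [-0.0039 -0.001  -0.7583] at [ 0.5874 -0.0213  0.2213] [-3.1377e+00  5.0000e-04  1.2027e+00] t 12.4 q [-0.24  0.29  1.64 -0.    1.21  0.13]
```

View pics/v5.png

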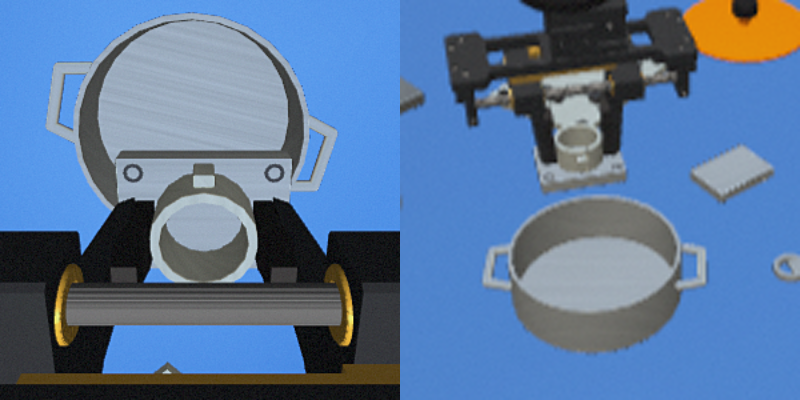

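The plate hangs level, gripped by its ring and centred between the fingers. The pot is empty and unmoved.

```bash
python3 -m inch '[[0.03,-0.02,-0.003,0,0,0,0],[0.03,-0.035,-0.005,0,0,0,0],[0.03,-0.044,-0.007,0,0,0,0],[0.03,-0.044,-0.007,0,0,0,0],[0.03,-0.044,-0.007,0,0,0,0],[0.03,-0.044,-0.006,0,0,0,0],[0.03,-0.04,-0.005,0,0,0,0],[0.03,-0.033,-0.004,0,0,0,0],[0.03,-0.02,-0.003,0,0,0,0],[0.03,0,0,0,0,0,0]]'; python3 -m inch '[[0.03,0,0,0,0,0,-0.06],[0.03,0,0,0,0,0,-0.12],[0.03,0,0,0,0,0,-0.14],[0.03,0,0,0,0,0,-0.14],[0.03,0,0,0,0,0,-0.14],[0.03,0,0,0,0,0,-0.12],[0.03,0,0,0,0,0,-0.038],[0.03,0,0,0,0,0,0],[0.03,0,0,0,0,0,0]]'; python3 - <<'E'
from h import *
go([.4245,-.3112,.0917],1.961)
E
```

```text
time_s: 13.4
ee_pos: [0.4263, -0.3085, 0.2215]
eef_rot: [-3.138, -0.001, 1.199]
ft_force: [0.8, 0.2, -2.3]
width: 0.0387
grip_force: 40.0
time_s: 14.3
ee_pos: [0.4282, -0.3059, 0.2226]
eef_rot: [-3.141, -0.002, 1.96]
ft_force: [-0.2, 0.2, -3.4]
width: 0.0385
grip_force: 40.0
shift [-0.0037 -0.0054  0.1309] turn [-0.0005 -0.0022 -0.0008] at [ 0.4282 -0.3059  0.2226] [-3.1410e+00 -2.2000e-03  1.9602e+00] t 14.3 q [-0.85  0.16  1.8   0.    1.18 -1.24]
```

```bash
python3 -m inch '[[0.03,-0.004,-0.0055,0.01,0,0,0],[0.03,0,0,0.03,0,0,0],[0.03,0,0,0.035,0,0,0],[0.03,0,0,0.025,0,0,0],[0.03,0,0,0.01,0,0,0],[0.03,0,0,0,0,0,0],[0.03,0,0,0,0,0,0]]'; python3 - <<'E'
from h import *
go([.4245,-.3112,.0917],1.961)
s=arm.get_image('scene')[...,::-1];i=arm.get_image('wrist')[...,::-1]
a=cv2.resize(i[100:400,130:430],(400,400));b=cv2.resize(s[130:230,180:280],(400,400),interpolation=cv2.INTER_CUBIC)
cv2.imwrite('pics/v6.png',np.hstack([a,b]))
E
```

```text
time_s: 15.0
ee_pos: [0.4251, -0.3134, 0.1144]
eef_rot: [3.141, 0.001, 1.96]
ft_force: [0.7, -0.4, -3.0]
width: 0.0386
grip_force: 40.0
shift [0.0022 0.0003 0.0227] turn [ 0.0003  0.001  -0.0005] at [ 0.4251 -0.3134  0.1144] [3.1413e+00 1.0000e-03 1.9605e+00] t 15.0 q [-0.86  0.33  1.85 -0.    0.96 -1.25]
```

View pics/v6.png

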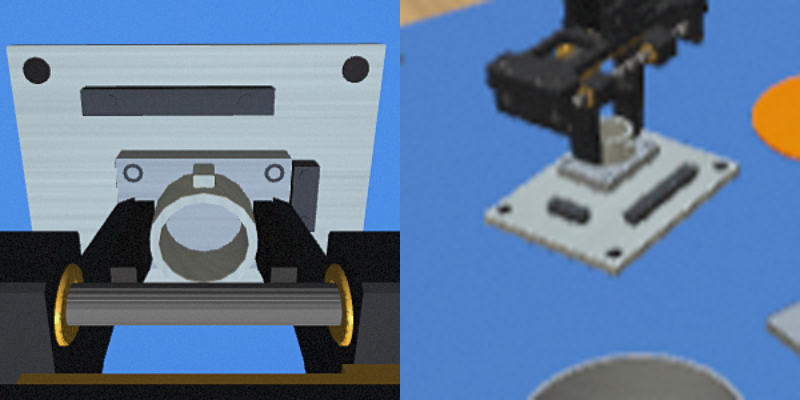

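The plate hangs just off both stops and parallel to them. The rail is at (178,100) in the left crop and the short stop at (306,195). I have used all 10 picture views, so from here I go by force and numbers. Next I'll lower the plate gently.

```bash
python3 -m inch '[[0.03,0.002,0,0.006,0,0,0],[0.03,0,0,0.006,0,0,0],[0.03,0,0,0.004,0,0,0],[0.03,0,0,0.002,0,0,0],[0.03,0,0,0.001,0,0,0],[0.03,0,0,0,0,0,0],[0.03,0,0,0,0,0,0]]'; python3 -m inch '[[0.03,0,0,0.001,0,0,0],[0.03,0,0,0.001,0,0,0],[0.03,0,0,0,0,0,0]]'
```

```text
time_s: 15.8
ee_pos: [0.424, -0.311, 0.0948]
eef_rot: [3.142, 0.0, 1.961]
ft_force: [0.2, 0.2, -2.3]
width: 0.0387
grip_force: 40.0
time_s: 16.1
ee_pos: [0.4239, -0.3109, 0.0926]
eef_rot: [-3.142, -0.0, 1.961]
ft_force: [0.1, 0.4, -3.2]
width: 0.0387
grip_force: 40.0
```

```bash
for k in 1 2; do python3 -m inch '[[0.03,0,0,0.0005,0,0,0],[0.03,0,0,0,0,0,0]]'|grep -E 'pos|ft'; done
```

```text
ee_pos: [0.4239, -0.3109, 0.0922]
ft_force: [0.1, 0.1, -3.0]
ee_pos: [0.4239, -0.3109, 0.0917]
ft_force: [0.2, 0.3, -2.7]
```

```bash
for k in 1 2 ; do python3 -m inch '[[0.03,0,0,0.0005,0,0,0],[0.03,0,0,0,0,0,0]]'|grep -E 'pos|ft'; done
```

```text
ee_pos: [0.424, -0.3109, 0.0916]
ft_force: [-1.3, 2.2, 3.7]
ee_pos: [0.424, -0.3109, 0.0916]
ft_force: [-3.8, 3.3, 9.4]
```

```bash
python3 -m inch '[[0.03,0,0,-0.0004,0,0,0],[0.03,0,0.002,0,0,0,0],[0.03,0,0.002,0,0,0,0],[0.03,0,0.001,0,0,0,0],[0.03,0,0,0,0,0,0]]'|grep -E 'pos|ft|rot'; for k in 1 2 3 4; do python3 -m inch '[[0.03,0,0.001,0,0,0,0],[0.03,0,0,0,0,0,0]]'|grep -E 'pos|ft'; done
```

```text
ee_pos: [0.4287, -0.3097, 0.0916]
eef_rot: [-3.141, 0.001, 1.961]
ft_force: [-4.0, -0.7, 6.2]
ee_pos: [0.4296, -0.3094, 0.0916]
ft_force: [-4.7, -1.5, 4.6]
ee_pos: [0.4306, -0.309, 0.0916]
ft_force: [-5.2, -1.8, 5.4]
ee_pos: [0.431, -0.3089, 0.0916]
ft_force: [-8.4, -3.3, 6.6]
ee_pos: [0.4311, -0.3088, 0.0916]
ft_force: [-11.6, -4.9, 8.5]
```

The short stop has been reached (the force rises and the motion stops). Now the rail, easing off the sideways push a little.

```bash
python3 -m inch '[[0.03,0.001,-0.001,-0.0002,0,0,0],[0.03,0.002,0,0,0,0,0],[0.03,0.002,0,0,0,0,0],[0.03,0.001,0,0,0,0,0],[0.03,0,0,0,0,0,0]]'|grep -E 'pos|ft|rot'; for k in 1 2 3 4 5; do python3 -m inch '[[0.03,0.001,0,0,0,0,0],[0.03,0,0,0,0,0,0]]'|grep -E 'pos|ft|rot'; done
```

```text
ee_pos: [0.4292, -0.3047, 0.0919]
eef_rot: [-3.141, 0.005, 1.96]
ft_force: [-4.6, -8.3, 0.0]
ee_pos: [0.4289, -0.3038, 0.0919]
eef_rot: [-3.141, 0.005, 1.96]
ft_force: [-5.4, -8.4, 0.5]
ee_pos: [0.4285, -0.3029, 0.0919]
eef_rot: [-3.141, 0.005, 1.96]
ft_force: [-5.2, -8.5, 0.0]
ee_pos: [0.4281, -0.302, 0.0919]
eef_rot: [-3.141, 0.005, 1.96]
ft_force: [-5.1, -9.2, 0.2]
ee_pos: [0.4278, -0.3011, 0.0919]
eef_rot: [-3.141, 0.005, 1.96]
ft_force: [-5.1, -8.9, 0.1]
ee_pos: [0.4274, -0.3003, 0.0919]
eef_rot: [-3.141, 0.005, 1.96]
ft_force: [-4.9, -8.6, -1.3]
```

```bash
for k in 1 2 3 4; do python3 -m inch '[[0.03,0.001,0,0,0,0,0],[0.03,0,0,0,0,0,0]]'|grep -E 'pos|ft|rot'; done
```

```text
ee_pos: [0.4273, -0.3, 0.092]
eef_rot: [-3.141, 0.007, 1.961]
ft_force: [-3.6, -11.6, -3.8]
ee_pos: [0.4272, -0.2998, 0.0921]
eef_rot: [-3.141, 0.009, 1.961]
ft_force: [-3.3, -13.8, -5.6]
ee_pos: [0.4271, -0.2995, 0.0922]
eef_rot: [3.142, 0.01, 1.961]
ft_force: [-2.0, -16.8, -7.8]
ee_pos: [0.427, -0.2993, 0.0924]
eef_rot: [3.141, 0.012, 1.961]
ft_force: [-1.1, -19.6, -10.9]
```

Both stops are reached. The last steps only tilted the tool slightly, so I'll take the push back to light contact and make sure the plate is flat.

```bash
python3 -m inch '[[0.03,-0.002,0,0,0,0,0],[0.03,-0.0015,0,0,0,0,0],[0.03,0,0,0.0004,0,0,0],[0.03,0,0,0,0,0,0],[0.03,0,0,0,0,0,0]]'|grep -E 'pos|ft|rot';  python3 -m inch '[[0.03,-0.0005,-0.0003,0.0003,0,0,0],[0.03,0,0,0,0,0,0]]'|grep -E 'pos|ft|rot'
```

```text
ee_pos: [0.4273, -0.3001, 0.0919]
eef_rot: [-3.141, 0.006, 1.961]
ft_force: [-6.3, -9.6, 2.6]
ee_pos: [0.4274, -0.3003, 0.0917]
eef_rot: [-3.141, 0.005, 1.961]
ft_force: [-5.5, -6.9, 4.6]
```

Light contact on both stops. Now I'll release and lift.

```bash
python3 -m inch '[[0.03,0,0,0,0,0,0],[0.03,0,0,0,0,0,0]]' 10; python3 -m inch '[[0.045,0,0,0,0,0,0],[0.06,0,0,0,0,0,0],[0.06,0,0,0,0,0,0],[0.06,0,0,0,0,0,0],[0.06,0,0,-0.01,0,0,0],[0.06,0,0,-0.03,0,0,0],[0.06,0,0,-0.04,0,0,0],[0.06,0,0,-0.04,0,0,0],[0.06,0,0,-0.03,0,0,0],[0.06,0,0,0,0,0,0]]'; python3 - <<'E'
from h import *
import json
c=arm.calibration('wrist');i=arm.get_image('wrist')[...,::-1];cv2.imwrite('pics/w7.png',i)
json.dump({k:np.array(v).tolist() for k,v in c.items()},open('w7.json','w'))
from fit import fixfit
go([.4274,-.3003,.14],1.961)
E
```

```text
time_s: 21.4
ee_pos: [0.4274, -0.3003, 0.0917]
eef_rot: [-3.141, 0.005, 1.961]
ft_force: [-5.4, -7.4, 4.4]
width: 0.039
grip_force: 10.0
time_s: 22.4
ee_pos: [0.4288, -0.2995, 0.2464]
eef_rot: [3.138, 0.009, 1.961]
ft_force: [0.5, 0.0, 0.6]
width: 0.06
grip_force: 0.0
shift [-0.0008 -0.0013  0.1036] turn [0.002  0.0055 0.    ] at [ 0.4279 -0.2987  0.2436] [3.1396 0.0055 1.961 ] t 22.45 q [-0.84  0.12  1.8   0.    1.21 -1.23]
```

I now realise I've viewed 11 pictures, one over the limit, so I'll view no more. I'll confirm seating by touch, pushing low on the plate's edges with the closed fingertips.

```bash
python3 -m inch '[[0,-0.025,0,0,0,0,0],[0,-0.026,-0.001,0,0,0,0],[0,0,0,0.02,0,0,0],[0,0,0,0.04,0,0,0],[0,0,0,0.04,0,0,0],[0,0,0,0.03,0,0,0],[0,0,0,0.02,0,0,0],[0,0,0,0.008,0,0,0],[0,0,0,0,0,0,0],[0,0,0,0,0,0,0]]' 20; python3 - <<'E'
from h import *
go([.4274,-.3003,.080],1.961)
E
```

```text
time_s: 23.45
ee_pos: [0.4456, -0.3456, 0.0831]
eef_rot: [3.141, 0.0, 1.961]
ft_force: [0.8, -0.6, 0.3]
width: 0.0005
grip_force: 0.0
shift [0.0488 0.0004 0.0031] turn [ 0.0002  0.0005 -0.0002] at [ 0.4456 -0.3456  0.0831] [3.1414e+00 5.0000e-04 1.9608e+00] t 23.45 q [-0.87  0.45  1.76  0.    0.93 -1.26]
```

```bash
python3 -m inch '[[0,0.004,0,0.003,0,0,0],[0,0.004,0,0,0,0,0],[0,0.003,0,0,0,0,0],[0,0,0,0,0,0,0]]'|grep -E 'pos|ft'; for k in 1 2 3 4 5 6; do python3 -m inch '[[0,0.001,0,0,0,0,0],[0,0,0,0,0,0,0]]'|grep -E 'pos|ft'|tr '\n' ' ';echo; done
```

```text
ee_pos: [0.4411, -0.3347, 0.08]
ft_force: [1.0, -0.4, 0.3]
ee_pos: [0.4408, -0.3343, 0.0798] ft_force: [-0.1, 0.4, -0.8] 
ee_pos: [0.4407, -0.334, 0.0799] ft_force: [1.0, -2.9, -0.6] 
ee_pos: [0.4407, -0.3338, 0.0802] ft_force: [2.6, -5.6, -3.1] 
ee_pos: [0.4406, -0.3336, 0.0805] ft_force: [2.3, -7.4, -2.9] 
ee_pos: [0.4406, -0.3335, 0.0808] ft_force: [2.4, -11.3, -4.5] 
ee_pos: [0.4405, -0.3333, 0.0811] ft_force: [4.0, -12.5, -5.2]
```

```bash
python3 -m inch '[[0,-0.014,0,0,0,0,0],[0,-0.004,-0.02,0,0,0,0],[0,0,-0.025,0,0,0,0],[0,0,-0.024,0,0,0,0],[0,0.014,0,0,0,0,0],[0,0.02,0,0,0,0,0],[0,0.01,0,0,0,0,0],[0,0,0,0,0,0,0],[0,0,0,0,0,0,0]]'; python3 - <<'E'
from h import *
go([.4274,-.3003,.080],1.961)
E
```

```text
time_s: 25.95
ee_pos: [0.3656, -0.3322, 0.0799]
eef_rot: [3.141, 0.001, 1.961]
ft_force: [0.7, 0.7, 0.2]
width: 0.0003
grip_force: 0.0
shift [ 0.006   0.0693 -0.0001] turn [0.0002 0.0008 0.0003] at [ 0.3656 -0.3322  0.0799] [3.1414e+00 8.0000e-04 1.9613e+00] t 25.95 q [-0.98  0.34  1.94 -0.    0.86 -1.37]
```

```bash
python3 -m inch '[[0,0.002,0.004,0,0,0,0],[0,0,0.004,0,0,0,0],[0,0,0.003,0,0,0,0],[0,0,0,0,0,0,0]]'|grep -E 'pos|ft'; for k in 1 2 3 4 5 6 7 8 9; do python3 -m inch '[[0,0,0.001,0,0,0,0],[0,0,0,0,0,0,0]]'|grep -E 'pos|ft'|tr '\n' ' ';echo; done
```

```text
ee_pos: [0.3752, -0.3258, 0.0796]
ft_force: [-0.1, -0.6, 0.2]
ee_pos: [0.3756, -0.3254, 0.0796] ft_force: [-0.4, 0.2, 0.8] 
ee_pos: [0.3765, -0.3251, 0.0796] ft_force: [0.1, 0.1, -0.8] 
ee_pos: [0.3774, -0.3247, 0.0797] ft_force: [-0.2, 0.6, -0.4] 
ee_pos: [0.3784, -0.3243, 0.0796] ft_force: [0.3, -0.2, 0.2] 
ee_pos: [0.3793, -0.3239, 0.0796] ft_force: [0.2, 1.1, -0.9] 
ee_pos: [0.3802, -0.3235, 0.0796] ft_force: [1.1, 0.5, 0.5] 
ee_pos: [0.3812, -0.3231, 0.0796] ft_force: [0.7, -0.1, -0.1] 
ee_pos: [0.3821, -0.3227, 0.0796] ft_force: [-0.1, -0.5, 0.1] 
ee_pos: [0.383, -0.3223, 0.0796] ft_force: [0.2, 0.2, -1.0]
```

```bash
for k in 1 2 3 4 5 6 7 8 9; do python3 -m inch '[[0,0,0.001,0,0,0,0],[0,0,0,0,0,0,0]]'|grep -E 'pos|ft'|tr '\n' ' ';echo; done
```

```text
ee_pos: [0.3835, -0.3222, 0.0796] ft_force: [-4.4, -2.3, 0.8] 
ee_pos: [0.3837, -0.3221, 0.0796] ft_force: [-9.4, -3.7, 3.0] 
ee_pos: [0.3839, -0.322, 0.0796] ft_force: [-13.4, -5.4, 4.2] 
ee_pos: [0.3841, -0.3219, 0.0796] ft_force: [-17.8, -7.0, 5.7] 
ee_pos: [0.3843, -0.3219, 0.0795] ft_force: [-22.2, -9.0, 7.1] 
ee_pos: [0.3845, -0.3218, 0.0795] ft_force: [-26.3, -11.2, 8.6] 
ee_pos: [0.3847, -0.3218, 0.0795] ft_force: [-31.1, -12.4, 10.3] 
ee_pos: [0.3849, -0.3217, 0.0795] ft_force: [-36.3, -15.0, 11.6] 
ee_pos: [0.385, -0.3216, 0.0795] ft_force: [-39.8, -16.7, 12.6]
```

Rigid contact at the short stop, though I let the loop press further than needed. I'll back off, then do one gentle final touch along the rail side.

```bash
python3 -m inch '[[0,0,-0.01,0,0,0,0],[0,0,-0.015,0,0,0,0],[0,-0.02,0,0,0,0,0],[0,-0.023,0.01,0,0,0,0],[0,0,0.025,0,0,0,0],[0,0,0.025,0,0,0,0],[0,0,0.018,0,0,0,0],[0,0,0,0,0,0,0],[0,0,0,0,0,0,0]]'; python3 - <<'E'
from h import *
go([.4408,-.3342,.080],1.961)
E
```

```text
time_s: 30.85
ee_pos: [0.4566, -0.3383, 0.0794]
eef_rot: [-3.142, -0.0, 1.962]
ft_force: [-0.5, -0.7, -0.1]
width: 0.0008
grip_force: 0.0
shift [ 0.0098 -0.013  -0.0006] turn [-0.     -0.0004  0.0008] at [ 0.4566 -0.3383  0.0794] [-3.1415e+00 -4.0000e-04  1.9618e+00] t 30.85 q [-0.85  0.47  1.75  0.    0.92 -1.24]
```

```bash
python3 -m inch '[[0,0.001,-0.013,-0.001,0,0,0],[0,0.004,0,0,0,0,0],[0,0.003,0,0,0,0,0],[0,0,0,0,0,0,0]]'|grep -E 'pos|ft'; for k in 1 2 3 4 5; do python3 -m inch '[[0,0.001,0,0,0,0,0],[0,0,0,0,0,0,0]]'|grep -E 'pos|ft'|tr '\n' ' ';echo; done
```

```text
ee_pos: [0.4408, -0.3359, 0.0806]
ft_force: [-0.5, 1.2, 0.6]
ee_pos: [0.4412, -0.3351, 0.0807] ft_force: [-0.1, -0.4, -0.4] 
ee_pos: [0.4409, -0.3342, 0.0806] ft_force: [0.1, 0.2, 0.1] 
ee_pos: [0.4408, -0.3339, 0.0809] ft_force: [1.2, -3.6, -2.1] 
ee_pos: [0.4407, -0.3337, 0.0812] ft_force: [2.8, -6.5, -2.1] 
ee_pos: [0.4406, -0.3336, 0.0815] ft_force: [3.1, -8.2, -3.2]
```

Same contact point as before, so the plate is seated on both stops. Retreat, then a numeric check.

```bash
python3 -m inch '[[0,-0.015,0,0,0,0,0],[0,-0.015,0,0,0,0,0],[0.03,0,0,-0.03,0,0,0],[0.05,0,0,-0.045,0,0,0],[0.05,0,0,-0.045,0,0,0],[0.05,-0.02,0,-0.03,0,0,0],[0.05,-0.03,0,0,0,0,0],[0.05,0,0,0,0,0,0],[0.05,0,0,0,0,0,0]]'; python3 - <<'E'
from h import *
b=cv2.imread('pics/s3.png');a=arm.get_image('scene')[...,::-1]
hsv=cv2.cvtColor(a,cv2.COLOR_BGR2HSV)
l,n=cv2.connectedComponentsWithStats((hsv[...,2]<70).astype(np.uint8))[2:4]
p=proj('scene',np.array([.47,.29,.042]));i=np.argmin(np.hypot(*(n-p).T));print('knob',n[i],'expected',p,'at z .042:',onz('scene',*n[i],.042))
m=(cv2.absdiff(a,b).max(2)>45).astype(np.uint8);S=cv2.connectedComponentsWithStats(m)[2]
print('changed',[s.tolist() for s in S[1:] if s[4]>25])
print(arm.get_obs()['time_s'])
E
```

```text
time_s: 33.15
ee_pos: [0.4696, -0.4049, 0.2297]
eef_rot: [-3.141, -0.002, 1.96]
ft_force: [-0.8, 0.4, -1.5]
width: 0.0497
grip_force: 0.0
knob [355.32317073 297.76829268] expected [354.74203448 298.11116931] at z .042: [0.46829748 0.29003928 0.042     ]
changed [[188, 0, 173, 73, 4985], [394, 0, 35, 7, 129], [430, 0, 12, 19, 131], [412, 0, 113, 159, 10022], [536, 0, 8, 7, 45], [362, 3, 86, 128, 4547], [507, 35, 30, 53, 666], [219, 51, 29, 23, 113], [195, 57, 85, 151, 5059], [183, 73, 39, 29, 558], [203, 102, 10, 22, 166], [178, 104, 24, 28, 258], [412, 111, 34, 45, 333], [228, 181, 8, 6, 29], [230, 237, 12, 7, 60], [229, 243, 15, 10, 72], [228, 252, 24, 6, 53]]
33.2
```

```bash
python3 -c "
from workcell import arm
print(arm.close_job())"
```

```text
the job is handed in; nothing more can be done
None
```

I handed the job in at about 33 s: the lid is knob up on the cork pad, the plate is flat in the fixture, and touch checks found it firm against both stops. Two faults: I viewed 11 pictures against the limit of 10, and the check at the short stop pushed with about 43 N on the fingertips, well inside the 120 N wrist limit.

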